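Pull out the spice carousel and hold the slim jar to the front

ROBOT

A 6-joint arm with a two-finger parallel gripper is mounted at the origin on a cart in front of the work surface, level with it; the furniture and walls round the work are solid. World frame = base frame: x ahead of the robot, y to its left, z up, the work surface at z = 0. Lengths are in m, angles in rad, forces in N, time in s.
With the tool pointing down it reaches from about 0.3 to 0.875 m from the base axis. Payload 6.4 kg.
Tool frame: the origin (TCP) lies between the finger pads, 19 mm behind the fingertips; this is the grasp point; z points along the fingers, y is the line along which they close (so a half turn about z gives the same grasp; the last joint's range is limited). The gripper opens to 85 mm and grips with 20 to 120 N. Pads are 22 mm wide; open, the fingers measure 114 mm over their backs; the gripper's body (76 mm by 85 mm) begins 54 mm behind the grasp point. The pads swing forward as they close: fully open they stand 13 mm farther back than shut.
Start: joints at [-1.51, 0.181, 1.607, -0, 1.354, -0.206], TCP at [0.152, -0.555, 0.25] pointing down, gripper open.
Joint ranges: [-2.99, 2.99], [-0.89, 2.07], [0.3, 2.58], [-1.14, 4.28], [0, 2.63], [-3.12, 3.12]. Speed limits (rad/s): [2.57, 2.57, 3.01, 3.14, 3.14, 3.14].

INTERFACE

Orientations are given as a unit quaternion [w, x, y, z].
In Python, from bench import ctrl gives the robot as it stands.
- The arm moves only by the tool drive_tool, never from a script. Its argument "plan" is a list that holds one entry, the list of rows, each a list of 4 numbers: the shift along the tool's x, y, z scaled (see below), then the turn about the tool's z scaled (see below). In form: [[[x, y, z, roll], ...]]. A call has 1 to 12 rows; each row is the pose to reach, as a shift and turn from the pose commanded when the call began, along the tool's axes at that moment, turning the shorter way round; what a row does not reach only later rows make up. The controller multiplies each number of a shift by 400 mm and each number of a turn by 180 degrees. A row lasts 1/12 s, in which the tool goes at most 41.7 mm and 7.16 degrees, less where a joint would pass 70% of its speed; a pose out of reach is approached as far as the arm can. A call with a number of a shift or a turn outside -1 to 1 is refused whole. A call with a gripper value outside its range is refused whole. "jaw" is the closure, from 0 (fully open) to 1 (shut), set as the call begins (left out, the last holds). The fingers move at their own pace and stop on an object; the grip force is fixed at half the most. Time passes only in rows, so rows that repeat a pose let the fingers close. It gives the time, the measured TCP pose, the force, the opening and the grip force at its end, in the units of the state.
- ctrl.get_obs(): the state, without advancing time (a new reading comes with each control period).
- ctrl.camera(name): name is "scene" or "top"; returns (picture, depth): 420x560x3 uint8, red, green, blue; 420x560 float32, m along the optical axis (not along the pixel's ray), 0 where there is no reading.
- ctrl.camera_info(name): a dict with "camera_matrix" (3x3 intrinsics, pixels), "D" ([k1, k2, p1, p2, k3] as OpenCV has them; the pictures are not rectified), "R" (3x3) and "t" (3): a world point X has camera coordinates R X + t. Camera axes: x right, y down, z forward; pixel columns grow to the right and rows downward; lengths in m; the calibration is good to about 2 mm. A picture is of the moment at which its call begins. camera_info takes no time and is no camera call.
- ctrl.hand_in(): hands the job in; it is judged then, once.
The state is a dict: "time_s": time; "q": joint angles; "dq": joint speeds; "joint_efforts": joint torques, N m; "eef_pos": TCP position; "eef_rot": TCP orientation; "wrist_force": force on the tool from outside, world axes, zero at the start; "torque": the same for the moment, N m; "opening": opening from 0.0 (shut) to 1.0 (fully open); "grasp_force": force on a finger pad.
Only numpy, scipy, OpenCV 4.12 (cv2) and the standard library are available. Lean on these libraries where they do the work, as an engineer would, in place of code of your own. Each camera call takes 0.05 s, during which the arm holds its last target. There are 200 camera calls.

TASK

Pull the spice carousel's board fully out towards you by its bow handle until the catch holds it. Then turn the carousel by the ball knob on its post until the slim jar points straight to the front, over the middle of the handle, and finish while still gripping the knob, so that the carousel stands still for me to lift that jar out. Keep all six jars standing in their rings and leave the other things on the worktop where they are.

Things in the scene. Friction and masses are not known exactly. Their poses are not given: they have to be found in the camera images.
- carousel_runner: Fixed steel runner of the pull-out board, 225 x 190 x 20 mm, lying on the worktop. Origin on the worktop under the carousel's post as it is with the board pushed back; +x points to the rear, -x to the front (handle side, roughly towards the robot), +y left, z up. The board slides along its -x.
- carousel_sled (a joint): How far the wooden board (222 x 188 mm, top 24 mm above the worktop) is pulled out along the runner's -x: 0 m pushed back (start), 0.100 m hard end stop. It slides with about 2 N; from 0.089 m a sprung roller catch resists with up to about 9 N, is passed at 0.095 m and then presses the board against the stop; pushing it back in takes about 8 N.
- sled_handle (a point): Middle of the straight grip of the board's steel bow handle: a round bar 10 mm thick, 84 mm long along the runner's y, 37 mm above the worktop and 157 mm in front of the carousel's post; 30 mm clear between bar and the wooden front panel (38 mm high) behind it. Moves with the board.
- carousel: Round foot (110 mm across) of the white wire carousel, loose in a shallow round seat on the board, 24 mm above the worktop; it rides along with the board. 174 mm wide, 166 mm high with its post. Above the foot the six-ring rack turns freely either way without end, with little friction (under 0.1 N m). Origin: centre of the foot's underside; its yaw means nothing.
- knob (a point): Centre of the white ball knob on top of the carousel's post, on the turning axis: 18 mm across, 157 mm above the foot, 181 mm above the worktop, about 35 mm above the jars' lids. Turning the ball turns the rack with all six jars.
- slim_jar: The slim jar to bring to the front: the only one 42 mm across and 106 mm high, with a ribbed screw cap as wide as the jar. It stands in one of the carousel's six rings, 58 mm from the post (up to 5 mm of play), 34 mm above the worktop. Origin: centre of its underside; z up.
- jar_1: One of the five wide spice jars, 49 mm across and 112 mm high with a tall smooth cap, standing in a ring of the carousel 58 mm from the post. Origin: centre of its underside; z up. To stay standing in its ring.
- jar_2: One of the five wide spice jars, 49 mm across and 112 mm high with a tall smooth cap, standing in a ring of the carousel 58 mm from the post. Origin: centre of its underside; z up. To stay standing in its ring.
- jar_3: One of the five wide spice jars, 49 mm across and 112 mm high with a tall smooth cap, standing in a ring of the carousel 58 mm from the post. Origin: centre of its underside; z up. To stay standing in its ring.
- jar_4: One of the five wide spice jars, 49 mm across and 112 mm high with a tall smooth cap, standing in a ring of the carousel 58 mm from the post. Origin: centre of its underside; z up. To stay standing in its ring.
- jar_5: One of the five wide spice jars, 49 mm across and 112 mm high with a tall smooth cap, standing in a ring of the carousel 58 mm from the post. Origin: centre of its underside; z up. To stay standing in its ring.
- pepper_mill: Turned wooden pepper mill, 58 mm across, 160 mm high, standing on the worktop to the right of the board; leave alone. Origin: centre of its underside.
- apple: Apple, 77 mm across, on the worktop right of the board; leave alone. Origin: under its middle.
- lemon: Lemon, 72 x 57 x 58 mm, on the worktop right of the handle; leave alone. Origin: under its middle.
- tea_mug: Mug with handle, 78 mm across, 101 mm high, on the worktop left of the board; leave alone. Origin: centre of its underside.
There are look-alikes about, which are no part of the job. Leave any red look-alike of the jar_3 alone.

How it is judged:
On the way, in this order (a step that is already met when the one before it is completed fails the run):
1. the board is pulled fully out, past its catch (value of joint carousel_sled above 0.096 m), for 0.3 s.
2. the slim jar has been turned to the front, over the middle of the handle (y of slim_jar in the frame of carousel_runner between -0.013 and 0.013 m and x of slim_jar in the frame of carousel_runner below -0.14 m and value of joint carousel_sled above 0.096 m), for 0.3 s.
At the end, for the whole second after the job is handed in: Board past its catch (over 96 of 100 mm out); slim jar in front of the post, within 13 mm of the runner's centre line; fingers gripping the knob (TCP within 40 mm, over 2 N), the rack at rest; the carousel seated on the board and all six jars upright in their rings (all of step 2 and distance between the grasp point and knob below 0.04 m and contact force between the fingers and carousel above 2 N and linear speed of slim_jar below 0.02 m/s and z of carousel in the frame of carousel_runner below 0.03 m and horizontal distance between each of slim_jar, jar_1, jar_2, jar_3, jar_4, jar_5 and knob below 0.07 m and z of each of slim_jar, jar_1, jar_2, jar_3, jar_4, jar_5 in the frame of carousel_runner below 0.04 m and angle between each of slim_jar, jar_1, jar_2, jar_3, jar_4, jar_5's own z axis and vertical below 0.2 rad); the arm keeps its last pose, push and grip.
It fails at once if a jar is tipped (angle between any of slim_jar, jar_1, jar_2, jar_3, jar_4, jar_5's own z axis and vertical above 0.4 rad).
It fails at once if the carousel is tipped (angle between carousel's own z axis and vertical above 0.2 rad).
It fails at once if another thing on the worktop is shoved over 4 cm (distance of any of pepper_mill, apple, lemon, tea_mug from where it was at the start of the episode above 0.04 m).
It also fails if it takes over 58 s, if anything falls off the work surface, if the arm or the gripper's body presses on something with over 40 N, if the wrist force passes 120 N, or if a joint passes its speed limit or range.

## Working session

There is one attempt and no reset: what is moved stays moved. The work goes in short steps, Python scripts to look and compute and a tool call to move; the robot and the scene stay as the last step left them, time stands still between calls to the robot, and variables do not carry over. Pictures are saved under pics/ and viewed, at most 10 in all, crops included, and the job is handed in when it is done.

Besides the shell and the picture viewer there is one more tool, called after "Request:" by a JSON object that holds its "method" and its "body". drive_tool: Moves the arm, as the interface text tells. Its arguments: {"type":"object","properties":{"plan":{"type":"array"},"jaw":{"type":"number"}},"required":["plan"]}

```bash
mkdir -p pics; python3 - <<'E'
from bench import ctrl
import cv2,numpy as np
for n in("scene","top"):
    p,d=ctrl.camera(n); cv2.imwrite(f"pics/{n}0.png",p[:,:,::-1]); np.savez(f"pics/{n}0.npz",p=p,d=d)
    i=ctrl.camera_info(n); print(n,np.round(i["camera_matrix"],1).tolist(),i["D"],np.round(i["R"],3).tolist(),i["t"])
o=ctrl.get_obs();print(o)
E
```

```text
scene [[442.9, 0.0, 275.0], [0.0, 442.9, 214.9], [0.0, 0.0, 1.0]] [-0.14651364  0.          0.          0.          0.        ] [[-0.527, -0.85, -0.021], [-0.518, 0.341, -0.784], [0.674, -0.402, -0.62]] [0.46795164 0.3206954  0.82883236]
top [[379.6, 0.0, 280.2], [0.0, 379.6, 206.2], [0.0, 0.0, 1.0]] [-0.00197905  0.          0.          0.          0.        ] [[-0.008, -1.0, 0.011], [-0.985, 0.006, -0.174], [0.174, -0.012, -0.985]] [0.17647546 0.59734472 0.93706173]
{'time_s': 0.1, 'q': array([-1.51031176e+00,  1.81480463e-01,  1.60789967e+00, -2.37901523e-05,
        1.35378895e+00, -2.06309194e-01]), 'dq': array([-0.00098132,  0.00030221, -0.00051975, -0.00055243, -0.0010389 ,
       -0.00097015]), 'joint_efforts': array([ 6.38770598e-04, -4.45876372e+01, -3.52237594e+01, -2.19023236e-04,
        4.16971918e-03,  2.89364334e-05]), 'eef_pos': array([ 0.15156936, -0.55418437,  0.24917053]), 'eef_rot': array([-7.86963150e-04,  9.91115172e-01,  1.33004113e-01,  4.58361904e-05]), 'wrist_force': array([ 0.4123914 , -0.22320608, -0.06670915]), 'torque': array([ 0.03576095,  0.05310829, -0.02274932]), 'grasp_force': 0.0, 'opening': 1.000311868401294}
```

View pics/scene0.png

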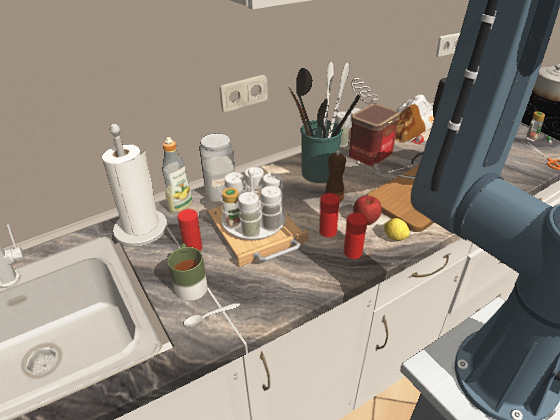

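View pics/top0.png

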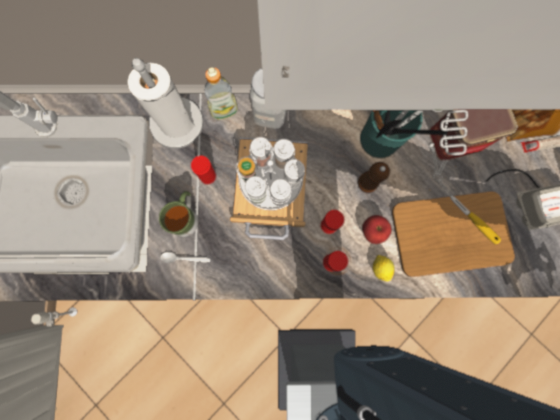

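The scene view shows the carousel at about (252,205) and the bow handle at (278,252). In the top view they are at (268,172) and (267,235). There are red look-alikes at scene (189,230), (330,215) and (354,236). The slim-jar candidate is the ochre-capped jar at top (246,167) / scene (231,198); the five other jars have white caps. I'll check this in a close crop.

```bash
cat > h.py <<'E'
from bench import ctrl
import cv2,numpy as np
from scipy.optimize import least_squares
I={n:ctrl.camera_info(n) for n in("scene","top")}
def proj(n,X):
    i=I[n];r,_=cv2.Rodrigues(np.array(i["R"]));return cv2.projectPoints(np.array(X,float).reshape(-1,1,3),r,np.array(i["t"]),np.array(i["camera_matrix"]),np.array(i["D"]))[0].reshape(-1,2)
def rays(n,uv):
    i=I[n];u=cv2.undistortPoints(np.array(uv,float).reshape(-1,1,2),np.array(i["camera_matrix"]),np.array(i["D"])).reshape(-1,2)
    R=np.array(i["R"]);c=-R.T@np.array(i["t"]);return c,np.c_[u,np.ones(len(u))]@R
def cloud(n,d):
    v,u=np.mgrid[:420,:560];c,r=rays(n,np.c_[u.ravel(),v.ravel()]);P=c+r*d.reshape(-1,1);P[d.ravel()<=0]=np.nan;return P.reshape(420,560,3)
def tri(a,b): # pixel in scene, pixel in top
    f=lambda X:np.r_[proj("scene",X)[0]-a,proj("top",X)[0]-b]
    s=least_squares(f,[.6,0,.1]);return s.x,np.abs(s.fun).max()
def onz(n,uv,z):
    c,r=rays(n,[uv]);return (c+r*((z-c[2])/r[:,2:]))[0]
E
python3 - <<'E'
from h import *
a=np.load("pics/scene0.npz")["p"];b=np.load("pics/top0.npz")["p"]
A=cv2.resize(a[155:275,195:315],(400,400),interpolation=cv2.INTER_CUBIC)   # x3.333
B=cv2.resize(b[130:250,210:330],(400,400),interpolation=cv2.INTER_CUBIC)
cv2.imwrite("pics/c1.png",np.hstack([A,B])[:,:,::-1])
P=cloud("top",np.load("pics/top0.npz")["d"])
for uv in[(246,166),(261,146),(286,149),(294,170),(281,190),(256,189),(250,238),(267,236),(288,236),(236,220),(302,224),(268,157),(333,222),(336,261),(203,170)]:print(uv,np.round(P[uv[1],uv[0]],3))
E
```

```text
(246, 166) [0.682 0.255 0.138]
(261, 146) [0.729 0.219 0.147]
(286, 149) [0.721 0.159 0.148]
(294, 170) [0.669 0.14  0.146]
(281, 190) [0.622 0.171 0.14 ]
(256, 189) [0.624 0.231 0.146]
(250, 238) [ 0.521  0.254 -0.001]
(267, 236) [0.522 0.207 0.042]
(288, 236) [0.526 0.151 0.001]
(236, 220) [0.565 0.289 0.034]
(302, 224) [0.554 0.115 0.036]
(268, 157) [0.714 0.203 0.108]
(333, 222) [0.548 0.045 0.111]
(336, 261) [0.454 0.041 0.11 ]
(203, 170) [0.681 0.364 0.11 ]
```

View pics/c1.png

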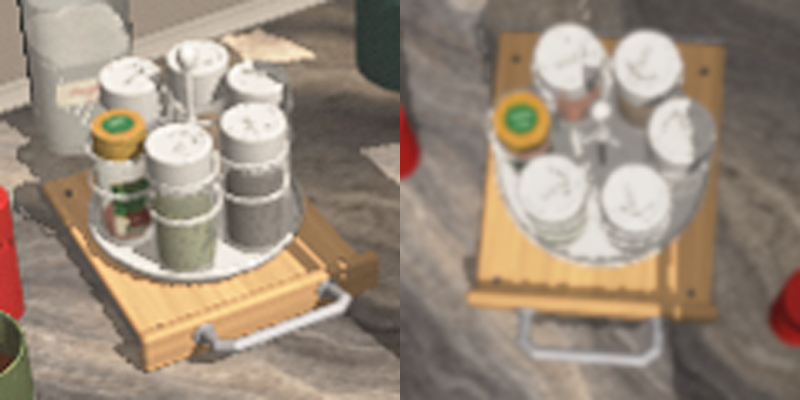

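The crop shows the slim ochre ribbed cap at crop (120,130) / (522,120), the knob at (190,54) / (600,110), and the handle bar from (530,352) to (657,352). The ochre-capped jar is the only slim one, so it is the target.

```bash
python3 - <<'E'
from h import *
s=lambda x,y:np.array([195+(x+.5)*.3-.5,155+(y+.5)*.3-.5]); t=lambda x,y:np.array([210+(x-400+.5)*.3-.5,130+(y+.5)*.3-.5])
for n,a,b in[("knob",(190,54),(600,110)),("slimcap",(119,124),(522,117)),("hL",(212,345),(531,354)),("hR",(347,300),(657,354))]:
    X,e=tri(s(*a),t(*b));print(n,X.round(4),round(e,2))
for n in("top","scene"):
    P=cloud(n,np.load(f"pics/{n}0.npz")["d"]);F=P.reshape(-1,3);F=F[~np.isnan(F[:,0])]
    box=lambda lo,hi:F[((F>lo)&(F<hi)).all(1)]
    h=box([.49,.12,.025],[.54,.29,.06]);print(n,"handle",len(h),h.mean(0).round(4),h.min(0).round(3),h.max(0).round(3),np.polyfit(h[:,1],h[:,0],1) if len(h)>3 else"")
    k=box([.64,.16,.165],[.72,.24,.2]);print("knob",len(k),k.mean(0).round(4) if len(k) else "",k.min(0),k.max(0))
    bd=box([.55,.08,.018],[.8,.32,.045]);c=bd[:,:2].astype(np.float32);r=cv2.minAreaRect(c);print("board",r,np.median(bd[:,2]))
    # all heights above .3 near
    a=box([.4,-.1,.2],[.95,.5,1.5]);print("tall",len(a),a.min(0) if len(a) else"")
    z=F[(F[:,2]>.6)&(F[:,0]>.5)];print("cab",len(z),z.min(0) if len(z) else "",z.max(0) if len(z) else"")
E
```

```text
knob [0.6754 0.1966 0.1864] 0.49
slimcap [0.6846 0.2543 0.1401] 0.16
hL [0.5278 0.261  0.0409] 3.04
hR [0.5228 0.1561 0.0372] 0.16
top handle 189 [0.5234 0.2051 0.0389] [0.514 0.152 0.03 ] [0.539 0.265 0.045] [0.03361589 0.51652452]
knob 42 [0.6757 0.1971 0.1852] [0.66971543 0.18983791 0.17749364] [0.68298587 0.20370461 0.19170375]
board ((0.6694591045379639, 0.19882094860076904), (0.1978350132703781, 0.2456061691045761), 86.31977081298828) 0.024881231533204873
tall 33234 [ 0.62804126 -0.0999674   0.20004146]
cab 29759 [ 0.62804126 -0.15664373  0.60002902] [0.65176135 0.1989427  0.770408  ]
scene handle 188 [0.5223 0.2118 0.0408] [0.514 0.155 0.033] [0.54  0.265 0.047] [0.04450416 0.51288491]
knob 48 [0.6743 0.1982 0.183 ] [0.6672169  0.18965987 0.16511231] [0.68092146 0.20483264 0.19345086]
board ((0.6725356578826904, 0.20154732465744019), (0.1959412395954132, 0.24651846289634705), 86.94346618652344) 0.027358350411710308
tall 2833 [ 0.62551309 -0.09976238  0.2000609 ]
cab 456 [0.95481598 0.50237263 0.60002737] [0.96500654 0.63589651 0.62990214]
```

Measured: knob (0.675, 0.198, 0.184), consistent with the given 181 mm, and handle bar about (0.519, 0.207, 0.039), against the given 37 mm. The runner yaw is about −3.5°. First half of the transit:

Request:
{"method": "drive_tool", "body": {"plan": [[[0.69,-0.8,0,-0.2],[0.69,-0.8,0,-0.2],[0.69,-0.8,0,-0.2],[0.69,-0.8,0,-0.2],[0.69,-0.8,0,-0.2],[0.69,-0.8,0,-0.2],[0.69,-0.8,0,-0.2],[0.69,-0.8,0,-0.2],[0.69,-0.8,0,-0.2],[0.69,-0.8,0,-0.2],[0.69,-0.8,0,-0.2],[0.69,-0.8,0,-0.2]]], "jaw": 0.72}}

```text
time_s: 1.1
eef_pos: [0.3341, -0.1709, 0.2498]
eef_rot: [-0.0, 0.9, 0.435, 0.0]
wrist_force: [0.4, -0.5, 0.3]
opening: 0.276
grasp_force: 0.0
```

```bash
cat > g.py <<'E'
import sys
from bench import ctrl
import numpy as np
from scipy.spatial.transform import Rotation as R
# g.py x y z yaw_of_tool_y(deg): numbers for the move call
x,y,z,w=map(float,sys.argv[1:]);o=ctrl.get_obs()
M=R.from_quat(o["eef_rot"],scalar_first=True).as_matrix()
d=M.T@(np.array([x,y,z])-o["eef_pos"]);yaw=np.degrees(np.arctan2(M[1,1],M[0,1]))
print("pos",o["eef_pos"].round(4),"tilt",M[:,2].round(3),"yaw",yaw.round(2),"t",o["time_s"],"open",round(o["opening"],3),"F",o["wrist_force"].round(1),"q",o["q"].round(2))
print("shift",(d/.4).round(4),"roll",round(-((w-yaw+180)%360-180)/180,4))
E
python3 g.py .519 .207 .2 -3.5
```

```text
pos [ 0.3341 -0.1709  0.2498] tilt [ 0.  0. -1.] yaw -38.39 t 1.1 open 0.276 F [ 0.4 -0.5  0.3] q [-0.79 -0.31  2.07  0.    1.38 -0.12]
shift [ 1.0275 -0.2245  0.1248] roll -0.1939
```

Request:
{"method": "drive_tool", "body": {"plan": [[[1.0,-0.224,0.12,-0.194],[1.0,-0.224,0.12,-0.194],[1.0,-0.224,0.12,-0.194],[1.0,-0.224,0.12,-0.194],[1.0,-0.224,0.12,-0.194],[1.0,-0.224,0.12,-0.194],[1.0,-0.224,0.12,-0.194],[1.0,-0.224,0.12,-0.194],[1.0,-0.224,0.12,-0.194],[1.0,-0.224,0.12,-0.194],[1.0,-0.224,0.12,-0.194],[1.0,-0.224,0.12,-0.194]]]}}

```text
time_s: 2.1
eef_pos: [0.5144, 0.1947, 0.2005]
eef_rot: [-0.0, 0.73, 0.684, -0.001]
wrist_force: [-0.4, -0.3, 0.3]
opening: 0.279
grasp_force: 0.0
```

```bash
python3 g.py .520 .207 .04 -3.5; python3 - <<'E'
from h import *
ps=[]
for n,(u0,v0) in(("scene",(210,160)),("top",(210,140))):
    p,d=ctrl.camera(n); p=p.copy()
    for yy in(.165,.249):
        q=proj(n,[[.519-.061*(yy-.207)*-1,yy,.037]])[0];print(n,q.round(1))
    ps.append(cv2.resize(p[v0:v0+120,u0:u0+120],(400,400),interpolation=cv2.INTER_CUBIC))
cv2.imwrite("pics/c2.png",np.hstack(ps)[:,:,::-1])
E
```

```text
pos [0.5144 0.1947 0.2005] tilt [-0.002 -0.001 -1.   ] yaw -3.72 t 2.1 open 0.279 F [-0.4 -0.3  0.3] q [ 0.15  0.18  1.72 -0.    1.25  0.21]
shift [0.0321 0.0129 0.4011] roll -0.0012
scene [297.4 247.5]
scene [267.  259.3]
top [283.2 238.2]
top [250.9 236.5]
```

View pics/c2.png

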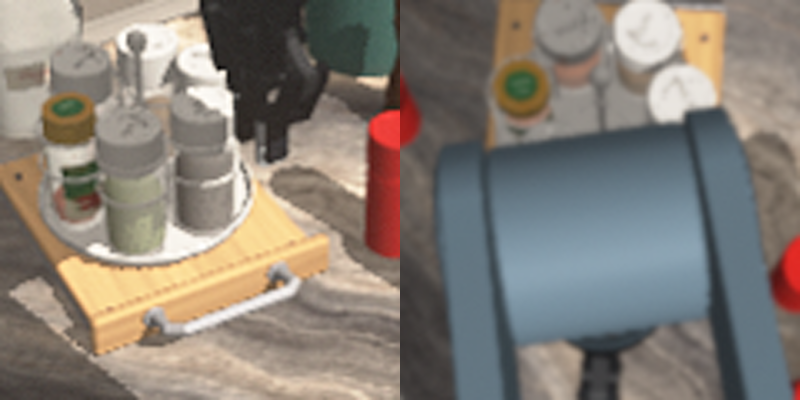

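The gripper hangs above the handle. In the scene crop the bar runs (172,330)–(295,288), within about 1.5 px of my prediction, so I'll go down at x = 0.521.

Request:
{"method": "drive_tool", "body": {"plan": [[[0.032,0.016,0,0],[0.032,0.016,0.08,0],[0.032,0.016,0.16,0],[0.032,0.016,0.22,0],[0.032,0.016,0.27,0],[0.032,0.016,0.31,0],[0.032,0.016,0.35,0],[0.032,0.016,0.38,0],[0.032,0.016,0.4,0],[0.032,0.016,0.4,0]]]}}

```text
time_s: 3.03
eef_pos: [0.5201, 0.2059, 0.0407]
eef_rot: [-0.001, 0.731, 0.683, -0.001]
wrist_force: [-0.5, -0.0, 0.1]
opening: 0.279
grasp_force: 0.0
```

Request:
{"method": "drive_tool", "body": {"plan": [[[0,0,0,0],[0,0,0,0],[0,0,0,0],[0,0,0,0],[0,0,0,0],[0,0,0,0]]], "jaw": 1.0}}

```text
time_s: 3.53
eef_pos: [0.5216, 0.2068, 0.0427]
eef_rot: [0.001, 0.73, 0.683, 0.0]
wrist_force: [0.9, -5.1, 0.9]
opening: 0.09
grasp_force: 58.8
```

```bash
python3 g.py .4195 .2135 .04 -3.5
```

```text
pos [0.5216 0.2068 0.0427] tilt [ 0.001 -0.001 -1.   ] yaw -3.79 t 3.5333 open 0.09 F [ 0.9 -5.1  0.9] q [ 0.17  0.42  1.77 -0.    0.95  0.23]
shift [-2.000e-04 -2.557e-01  6.400e-03] roll -0.0016
```

The bar is gripped at 59 N, so I'll pull.

Request:
{"method": "drive_tool", "body": {"plan": [[[0,-0.015,0,0],[0,-0.035,0,0],[0,-0.06,0,0],[0,-0.085,0,0],[0,-0.11,0,0],[0,-0.135,0,0],[0,-0.16,0,0],[0,-0.185,0,0],[0,-0.21,0,0],[0,-0.23,0,0],[0,-0.245,0,0],[0,-0.255,0,0]]]}}

```text
time_s: 4.53
eef_pos: [0.4216, 0.2143, 0.0429]
eef_rot: [0.002, 0.73, 0.683, 0.003]
wrist_force: [21.5, -6.6, -19.8]
opening: 0.092
grasp_force: 58.2
```

Request:
{"method": "drive_tool", "body": {"plan": [[[0,-0.005,0,0],[0,-0.01,0,0],[0,-0.01,0,0],[0,-0.01,0,0],[0,-0.01,0,0]]]}}

```text
time_s: 4.95
eef_pos: [0.4215, 0.2143, 0.043]
eef_rot: [0.005, 0.73, 0.683, 0.006]
wrist_force: [25.0, -5.6, -21.8]
opening: 0.091
grasp_force: 58.5
```

```bash
python3 g.py .4195 .2135 .04 -3.5
```

```text
pos [0.4215 0.2143 0.043 ] tilt [ 0.015  0.001 -1.   ] yaw -3.82 t 4.95 open 0.091 F [ 25.   -5.6 -21.8] q [ 0.22  0.26  2.   -0.    0.86  0.29]
shift [-0.0023 -0.005   0.0073] roll -0.0018
```

Travelled 100.4 mm and hit the stop with 25 N, so the catch is passed. I'll relax the pull, open and lift.

Request:
{"method": "drive_tool", "body": {"plan": [[[0,0.005,0,0],[0,0.01,0,0],[0,0.01,0,0]]]}}

```text
time_s: 5.2
eef_pos: [0.4217, 0.2142, 0.0427]
eef_rot: [0.002, 0.73, 0.683, 0.002]
wrist_force: [10.4, -3.3, -3.9]
opening: 0.09
grasp_force: 60.5
```

Request:
{"method": "drive_tool", "body": {"plan": [[[0,0,0,0],[0,0,0,0],[0,0,0,0],[0,0,-0.03,0],[0,0,-0.1,0],[0,0,-0.2,0],[0,0,-0.3,0],[0,0,-0.4,0],[0,0,-0.5,0],[0,0,-0.5,0]]], "jaw": 0.7}}

```text
time_s: 6.03
eef_pos: [0.4225, 0.2156, 0.2503]
eef_rot: [0.003, 0.73, 0.684, 0.006]
wrist_force: [2.4, -0.1, 0.7]
opening: 0.299
grasp_force: 0.0
```

```bash
python3 g.py .422 .214 .25 -4; python3 - <<'E'
from h import *
p,d=ctrl.camera("scene");np.savez("pics/s3.npz",p=p,d=d)
p2,d2=ctrl.camera("top");np.savez("pics/t3.npz",p=p2,d=d2)
cv2.imwrite("pics/c3.png",np.hstack([cv2.resize(x,(400,400),interpolation=cv2.INTER_CUBIC) for x in(p[160:280,220:340],p2[150:270,210:330])])[:,:,::-1])
for n,dd in(("scene",d),("top",d2)):
    F=cloud(n,dd).reshape(-1,3);k=F[((F>[.54,.16,.172])&(F<[.61,.24,.196])).all(1)];print(n,"knob",len(k),k.mean(0).round(4) if len(k) else "")
print(proj("scene",[.575,.204,.183]),proj("top",[.575,.204,.183]))
E
```

```text
pos [0.4225 0.2156 0.2503] tilt [ 0.013  0.004 -1.   ] yaw -3.74 t 6.0333 open 0.299 F [ 2.4 -0.1  0.7] q [ 0.22 -0.06  1.86  0.    1.33  0.29]
shift [-0.004  -0.001   0.0006] roll 0.0015
scene knob 46 [0.5748 0.2059 0.1851]
top knob 44 [0.5767 0.2049 0.1855]
[[269.76350025 192.58746753]] [[266.90642972 206.41926459]]
```

View pics/c3.png

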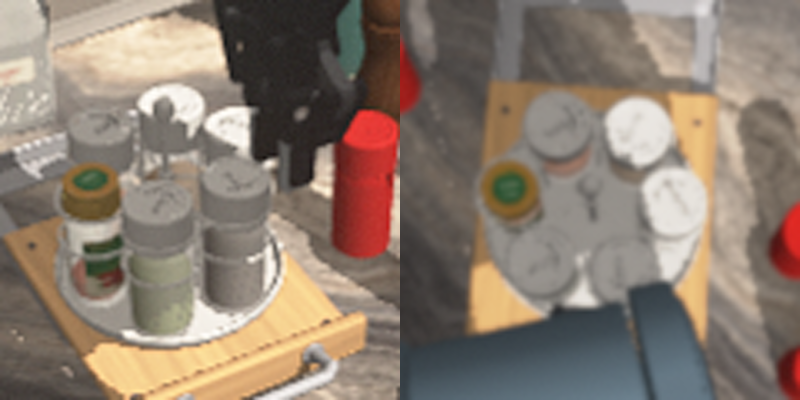

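The board is out, with the runner bare behind it. The knob is at scene crop (162,105) / top crop (591,185), the slim cap at (91,180) / (510,185), and no jar has shifted.

```bash
python3 - <<'E'
from h import *
s=lambda x,y:np.array([220+(x+.5)*.3-.5,160+(y+.5)*.3-.5]); t=lambda x,y:np.array([210+(x-400+.5)*.3-.5,150+(y+.5)*.3-.5])
K,e=tri(s(162,105),t(591,185));C,e2=tri(s(91,180),t(510,183));print(K.round(4),e,C.round(4),e2,np.degrees(np.arctan2(*(C-K)[[1,0]])),np.hypot(*(C-K)[:2]))
E
python3 g.py .576 .205 .25 -4
```

```text
[0.5781 0.2047 0.1853] 0.5033479968989241 [0.5871 0.2616 0.1383] 0.422787458106626 81.05121743040053 0.05758791943201276
pos [0.4196 0.2147 0.2437] tilt [ 0.004  0.001 -1.   ] yaw -3.75 t 6.1333 open 0.299 F [ 0.7  0.7 -1. ] q [ 0.22 -0.05  1.87  0.    1.32  0.29]
shift [ 0.0014  0.3919 -0.0144] roll 0.0014
```

Request:
{"method": "drive_tool", "body": {"plan": [[[0,0.08,0,0],[0,0.17,0,0],[0,0.26,0,0],[0,0.33,0,0],[0,0.37,0,0],[0.002,0.392,0,0],[0.002,0.392,0,0],[0.002,0.392,0,0]]], "jaw": 0.5}}

```text
time_s: 6.8
eef_pos: [0.5742, 0.2046, 0.2401]
eef_rot: [-0.001, 0.73, 0.683, -0.001]
wrist_force: [-1.0, -0.5, 0.2]
opening: 0.5
grasp_force: 0.0
```

```bash
python3 g.py .5765 .205 .185 -4
```

```text
pos [0.5742 0.2046 0.2401] tilt [-0.004 -0.    -1.   ] yaw -3.78 t 6.8 open 0.5 F [-1.  -0.5  0.2] q [0.15 0.27 1.52 0.   1.35 0.21]
shift [0.0014 0.0061 0.1378] roll 0.0012
```

Request:
{"method": "drive_tool", "body": {"plan": [[[0.001,0.006,0.03,0],[0.001,0.006,0.07,0],[0.001,0.006,0.1,0],[0.001,0.006,0.12,0],[0.001,0.006,0.137,0],[0.001,0.006,0.137,0],[0.001,0.006,0.137,0]]]}}

```text
time_s: 7.38
eef_pos: [0.5779, 0.2048, 0.187]
eef_rot: [-0.0, 0.73, 0.683, -0.0]
wrist_force: [-0.1, -0.2, 0.2]
opening: 0.5
grasp_force: 0.0
```

Request:
{"method": "drive_tool", "body": {"plan": [[[0,0,0,0],[0,0,0,0],[0,0,0,0],[0,0,0,0],[0,0,0,0],[0,0,0,0],[0,0,0,0]]], "jaw": 1.0}}

```text
time_s: 7.97
eef_pos: [0.5786, 0.2048, 0.1883]
eef_rot: [0.0, 0.73, 0.683, 0.001]
wrist_force: [-2.2, -0.5, 5.8]
opening: 0.182
grasp_force: 58.7
```

```bash
python3 g.py .5765 .205 .185 -4; python3 - <<'E'
from h import *
p,d=ctrl.camera("scene")
p2,d2=ctrl.camera("top")
cv2.imwrite("pics/c4.png",np.hstack([cv2.resize(x,(400,400),interpolation=cv2.INTER_CUBIC) for x in(p[160:280,220:340],p2[150:270,210:330])])[:,:,::-1])
E
```

```text
pos [0.5786 0.2048 0.1883] tilt [ 0.002  0.    -1.   ] yaw -3.79 t 7.9667 open 0.182 F [-2.2 -0.5  5.8] q [0.15 0.32 1.56 0.   1.25 0.21]
shift [ 0.0001 -0.0053  0.0082] roll 0.0012
```

View pics/c4.png

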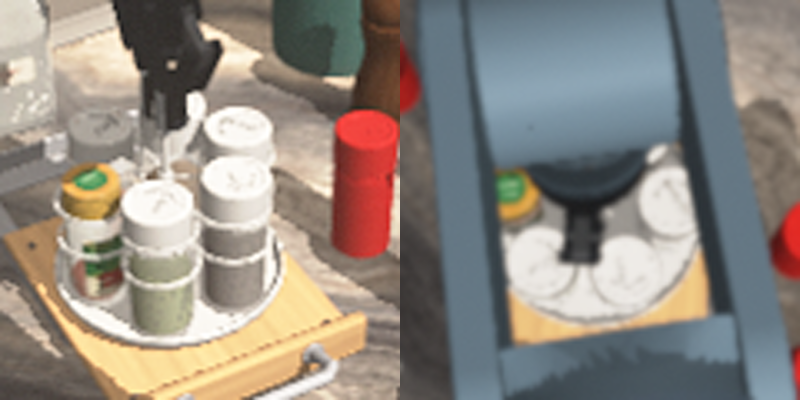

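The knob is gripped, with an opening of about 15.5 mm plus the 2.4 mm offset seen on the bar, which fits the 18 mm ball. The slim jar is still at scene crop (91,190). It needs about +95° seen from above, so a roll of −0.528 in all.

Request:
{"method": "drive_tool", "body": {"plan": [[[0,0,0,-0.005],[0,0,0,-0.015],[0,0,0,-0.035],[0,0,0,-0.06],[0,0,0,-0.085],[0,0,0,-0.11],[0,0,0,-0.135],[0,0,0,-0.16],[0,0,0,-0.185],[0,0,0,-0.205],[0,0,0,-0.22],[0,0,0,-0.23]]]}}

```text
time_s: 9.07
eef_pos: [0.5789, 0.2048, 0.1883]
eef_rot: [0.001, 0.44, 0.898, 0.001]
wrist_force: [-0.7, 0.2, 5.6]
opening: 0.184
grasp_force: 58.6
```

Request:
{"method": "drive_tool", "body": {"plan": [[[0,0,0,-0.01],[0,0,0,-0.03],[0,0,0,-0.055],[0,0,0,-0.08],[0,0,0,-0.11],[0,0,0,-0.14],[0,0,0,-0.17],[0,0,0,-0.2],[0,0,0,-0.23],[0,0,0,-0.26],[0,0,0,-0.28],[0,0,0,-0.298]]]}}

```text
time_s: 10.07
eef_pos: [0.579, 0.2052, 0.1883]
eef_rot: [0.001, -0.013, 1.0, 0.0]
wrist_force: [-0.5, 1.4, 3.9]
opening: 0.181
grasp_force: 58.6
```

Request:
{"method": "drive_tool", "body": {"plan": [[[0,0,0,0],[0,0,0,0],[0,0,0,0]]]}}

```text
time_s: 10.32
eef_pos: [0.579, 0.2051, 0.1883]
eef_rot: [0.001, -0.01, 1.0, 0.0]
wrist_force: [0.2, 2.1, 5.8]
opening: 0.183
grasp_force: 58.7
```

```bash
python3 g.py .5765 .205 .185 91.2; python3 - <<'E'
from h import *
p,d=ctrl.camera("scene")
p2,d2=ctrl.camera("top");np.savez("pics/5.npz",p=p,d=d,p2=p2,d2=d2)
cv2.imwrite("pics/c5.png",np.hstack([cv2.resize(x,(400,400),interpolation=cv2.INTER_CUBIC) for x in(p[160:280,220:340],p2[150:270,210:330])])[:,:,::-1])
E
```

```text
pos [0.579  0.2051 0.1883] tilt [ 0.003  0.001 -1.   ] yaw 91.13 t 10.3167 open 0.183 F [0.2 2.1 5.8] q [ 0.15  0.32  1.56  0.    1.25 -1.44]
shift [ 0.0063 -0.0002  0.0083] roll -0.0004
```

View pics/c5.png

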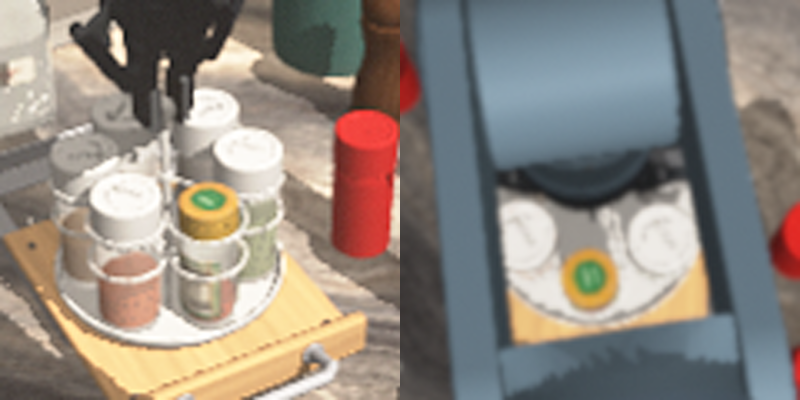

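The slim jar now faces front, with its cap at scene crop (208,198) / top crop (590,278), all jars standing. Next I'll measure its offset from the centre line.

```bash
python3 - <<'E'
from h import *
s=lambda x,y:np.array([220+(x+.5)*.3-.5,160+(y+.5)*.3-.5]); t=lambda x,y:np.array([210+(x-400+.5)*.3-.5,150+(y+.5)*.3-.5])
C,e=tri(s(208,198),t(590,276));print(C.round(4),e)
z=np.load("pics/5.npz")
for n,k in(("scene",""),("top","2")):
    P=cloud(n,z["d"+k]);p=z["p"+k].astype(int);m=(p[...,0]-p[...,2]>60)&(P[...,2]>.133)&(P[...,2]<.15)&(abs(P[...,0]-.52)<.04)&(abs(P[...,1]-.21)<.05)
    q=P[m];print(n,len(q),q.mean(0).round(4),(q.min(0)+q.max(0))/2)
for th in(-3.4,-4.3):
    a=np.radians(th);X=np.array([np.cos(a),np.sin(a)]);Y=np.array([-X[1],X[0]])
    for O in([.675,.1975],[.5785,.2048]):print(th,((C[:2]-O)@X).round(4),((C[:2]-O)@Y).round(4))
E
```

```text
[0.5206 0.2056 0.142 ] 0.0019943836777542856
scene 151 [0.5152 0.2077 0.1398] [0.51991906 0.20528542 0.1386295 ]
top 162 [0.5191 0.206  0.1383] [0.51976606 0.20723608 0.13813308]
-3.4 -0.1546 -0.001
-3.4 -0.0579 -0.0026
-4.3 -0.1546 -0.0035
-4.3 -0.0578 -0.0035
```

The jar sits 1–3.5 mm off the centre line (limit 13 mm) and x ≈ −0.155 (must be below −0.14). The handle is at the same pixel as right after the pull, so the board is still caught. Handing in.

```bash
python3 -c "
from bench import ctrl
print(ctrl.hand_in())"
```

```text
the job is handed in; nothing more can be done
None
```

The board is pulled out past its catch, and the slim jar stands at the front within about 4 mm of the centre line, with the gripper still holding the knob; the job is handed in, but no verdict was returned.

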